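Fetch the memory stick from the child-proof desk box

ROBOT

A 6-joint arm with a two-finger parallel gripper is mounted at the origin on a cart in front of the work surface, level with it; the furniture and walls round the work are solid. World frame = base frame: x ahead of the robot, y to its left, z up, the work surface at z = 0. Lengths are in mm, angles in rad, forces in N, time in s.
With the tool pointing down it reaches from about 375 to 975 mm from the base axis. Payload 3.8 kg.
Tool frame: the origin (TCP) lies between the finger pads; the fingertips stand 14 mm ahead of it and the grasp point (between the pads) lies 5 mm behind it; z points along the fingers, y is the line along which they close (so a half turn about z gives the same grasp; the last joint's range is limited). The gripper opens to 88 mm and grips with 3 to 60 N. Pads are 18 mm wide; open, the fingers measure 123 mm over their backs; the gripper's body (75 mm by 187 mm) begins 45 mm behind the grasp point.
Start: joints at [-1.248, 0.264, 1.604, -0, 1.274, -0.037], TCP at [237.653, -631.775, 252.706] pointing down, gripper open.
Joint ranges: [-2.63, 2.63], [-0.94, 2.18], [0.31, 2.57], [-1.31, 4.45], [0, 2.66], [-2.55, 2.55]. Speed limits (rad/s): [2.57, 2.57, 3.14, 3.14, 3.14, 3.14].

INTERFACE

Orientations are given as a rotation vector (axis times angle).
In Python, from rig import manip gives the robot as it stands. The module is installed in compiled form; this text tells all that it offers. Calls block until the motion is done:
- manip.move_to(position, orientation): joint-space move of the TCP to a pose.
- manip.servo_line(position, rotation=None, speed=150, until_force=None): straight line of the TCP; rotation=None keeps the orientation; speed is the mean speed in mm/s. With until_force (N) it stops when the force on the tool has changed by that much, and returns True; else False.
- manip.move_joints(angles): joint-space move.
- manip.release() and manip.grasp(): open the fingers fully, or close them until they stop; the grip force is fixed at half the most.
- manip.hold(seconds).
- manip.ik(position, orientation): joint angles nearest the present ones, or None.
- manip.observe(): the state.
- manip.grab_frame(name): name is "side" or "top"; returns a dict with "color" (400x640x3 uint8, red, green, blue), "range_z" (400x640 float32, mm along the optical axis (not along the pixel's ray), 0 where there is no reading), "camera_matrix" (3x3 intrinsics, pixels), "dist" ([k1, k2, p1, p2, k3] as OpenCV has them; the pictures are not rectified), "T" (4x4, takes a point from camera to world coordinates). Camera axes: x right, y down, z forward; pixel columns grow to the right and rows downward; lengths in mm; the calibration is good to about 2 mm. A picture is of the moment at which its call begins.
A pose or a line that the arm cannot do raises manip.PlanningError and nothing moves.
- manip.hand_in(): hands the job in; it is judged then, once.
Trained networks look in a picture, given as the dict that the camera call returned (one of the last four; its "shot" number tells which), for a name from the list of things; names that differ only in an ending like _2 or _b are one class to them, and where a whole thing is asked for, a point or a joint stands for the part that bears it (a point fixed in the world has none). Each returns a list of dicts, best first, with "conf" (0 to 1); they miss things now and then, are a little off and sometimes report something else, mostly with a low value. They report only what shows in the picture. A call takes as long as a camera call.
- manip.masks_of(picture, thing): "mask" (400x640 bool, what is visible of it) and "box" ([left, top, right, bottom] in pixels, round what is visible of it).
The state is a dict: "clock": time; "joints": joint angles; "joint_velocities": joint speeds; "joint_efforts": joint torques, N m; "eef_pos": TCP position; "eef_rot": TCP orientation; "ft_force": force on the tool from outside, world axes, zero at the start; "ft_torque": the same for the moment, N m; "finger_gap": finger opening in mm; "gripper_force": force on a finger pad.
Only numpy, scipy, OpenCV 4.12 (cv2) and the standard library are available. Lean on these libraries where they do the work, as an engineer would, in place of code of your own. Each camera call takes 0.05 s, during which the arm holds its last target. There are 200 camera calls.

TASK

Please get the memory stick out of the child-proof grey box: slide the lock tab on top fully aside, press the button it was covering so that the drawer springs out, then take the stick out and set it down gently, lying flat in the middle of the block of sticky notes beside the box. Leave the tab aside and the drawer open, and do not disturb the tin, the mug or the mouse.

Things in the scene. Friction and masses are not known exactly. Their poses are not given: they have to be found in the camera images.
- box: child-proof desk box of grey plastic, 140 x 140 mm, 52 mm high, fixed to the desk; two guide rails run along its y axis on its top, 50 mm apart inside and 19 mm high (their tops 71 mm above the desk). Origin: centre of its underside on the desk; its own -x side is the drawer's front (roughly towards the robot), its +y the way the lock tab slides open, +z up
- tab (a joint): the lock tab's slide: 0 closed over the button, 0.050 m fully aside towards the box's +y; starts anywhere from 0 to 0.008; it slides with about 1.2 N of friction and stays where it is left. While closed it lies over the button and stops anything from reaching it
- tab_fin (a point): centre of the lock tab's upright fin, 78 mm above the desk, moves with the tab. The bare-metal tab is a flat plate (48 mm in the box's x, 40 mm in its y; its top 69 mm above the desk) between the rails, with a fin in its middle: 26 mm long in the box's x, 9 mm thick in its y, standing 19 mm above the plate, its top 88 mm above the desk. The fin may be pinched from above or pushed. Axes as the box's
- button (a joint): the release button's stroke: 0 up, 0.007 m fully down; a spring starts at about 2 N and takes about 6 N fully down, and brings it up again. The drawer is let go near 0.004
- button_top (a point): centre of the top face of the release button: a round black button, 32 mm in diameter, on the box's top between the rails, its top 63 mm above the desk (11 mm above the box's top) and pressed straight down. It lies 30 mm to the box's -y from the box's centre; once the tab is fully aside the plate's edge is 30 mm from the button's centre. Axes as the box's
- drawer (a joint): the drawer's slide: 0 shut, 0.100 m fully out towards the box's -x. It cannot be pulled while latched; when the button goes down a spring slides it out in about 1 s and keeps it out with about 1.4 N. It does not latch again
- drawer_floor (a point): centre of the drawer's inner floor, 9.5 mm above the desk, moves with the drawer. The light wooden drawer is 118 mm wide inside (box's y), 124 mm long inside (box's x), with side walls 17 mm above its floor and a front panel whose top is 49 mm above the desk. Of its length the front 100 mm come out of the box. Axes as the box's
- usb_stick: memory stick with a swivel cap, 18 x 46 x 10 mm, lying flat on the drawer's floor inside the shut box at the start, its long side roughly along the box's x; it travels with the drawer, so it is about 100 mm nearer the drawer side when the drawer is out. Origin: centre of its underside; its own y is its long axis, z up
- note_pad: block of sticky notes, 75 x 75 mm, 19 mm high, loose on the desk to one side of the box. Origin: centre of its underside, z up; its top is 19 mm above the origin
- round_tin: round slip-lid tin, 62 mm in diameter, 22 mm high, on the other side of the box; leave alone. Origin: centre of its underside
- mug: dark grey mug, 102 mm high, 78 mm in diameter, standing to the right of the box; leave alone. Origin: centre of its underside
- mouse: computer mouse, 117 x 59 x 42 mm, at the far right; leave alone. Origin: centre of its underside

How it is judged (in metres and radians):
On the way, in this order (a step that is already met when the one before it is completed fails the run):
1. the lock tab is slid aside (value of joint tab above 0.042 m), for 0.1 s.
2. the button is pressed and the drawer has sprung out (value of joint drawer above 0.08 m), for 0.1 s.
At the end, for the whole second after the job is handed in: The memory stick lies flat and at rest on top of the block of sticky notes, its centre within 25 mm of the block's centre (seen from above) and the block flat on the desk; the lock tab is aside (at least 38 mm open) and the drawer is out (at least 80 mm) (horizontal distance between usb_stick and note_pad below 0.025 m and z of usb_stick in the frame of note_pad between 0.015 and 0.024 m and angle between the z axis of usb_stick and the z axis of note_pad, either way round below 0.15 rad and angle between note_pad's own z axis and vertical below 0.1 rad and height (world z) of note_pad below 0.005 m and linear speed of usb_stick below 0.02 m/s and value of joint tab above 0.038 m and value of joint drawer above 0.08 m); the robot touches nothing.
It fails at once if the tin, the mug or the mouse is moved by more than 30 mm (distance of any of round_tin, mug, mouse from where it was at the start of the episode above 0.03 m).
It fails at once if the stick is let fall on the note block from more than about 30 mm (horizontal distance between usb_stick and note_pad below 0.06 m and linear speed of usb_stick above 0.75 m/s and contact force between the fingers and usb_stick below 0.05 N).
It also fails if it takes over 53 s, if anything falls off the work surface, if the arm or the gripper's body presses on something with over 40 N, if the wrist force passes 120 N, or if a joint passes its speed limit or range.

## Working session

There is one attempt and no reset: what is moved stays moved. The work goes in short steps, each a Python script; the robot and the scene stay as the last script left them, time stands still between calls to the robot, and variables do not carry over. Pictures are saved under pics/ and viewed, at most 10 in all, crops included, and the job is handed in when it is done.

```bash
mkdir -p pics
cat > h.py <<'E'
import numpy as np, cv2
from rig import manip
from scipy.spatial.transform import Rotation as R
def down(yaw):  # tool y (closing) along world angle yaw+90deg ; tool x along yaw
    return (R.from_euler('z',yaw)*R.from_euler('x',np.pi)).as_rotvec()
def cloud(p):
    K=p["camera_matrix"];d=p["dist"];h,w=p["range_z"].shape
    u,v=np.meshgrid(np.arange(w),np.arange(h))
    n=cv2.undistortPoints(np.stack([u,v],-1).reshape(-1,1,2).astype(np.float64),K,d).reshape(h,w,2)
    z=p["range_z"][...,None].astype(float)
    c=np.concatenate([n*z,z],-1)
    return c@p["T"][:3,:3].T+p["T"][:3,3]
def save(p,name): cv2.imwrite("pics/"+name,cv2.cvtColor(p["color"],cv2.COLOR_RGB2BGR))
E
python3 - <<'E'
from h import *
o=manip.observe(); print(o["clock"],o["eef_rot"],o["finger_gap"])
P={}
for n in("top","side"):
    p=manip.grab_frame(n); save(p,n+"0.png"); X=cloud(p); ok=p["range_z"]>0
    print(n,p["T"][:3,3],p["T"][:3,2])
    for t in["box","tab_fin","button_top","note_pad","round_tin","mug","mouse"]:
        for m in manip.masks_of(p,t)[:2]:
            k=m["mask"]&ok; q=X[k]
            if len(q)<5: print(t,m["conf"],m["box"],"nodepth");continue
            zt=np.percentile(q[:,2],90); s=q[q[:,2]>zt-6]
            r=cv2.minAreaRect(s[:,:2].astype(np.float32))
            print(t,round(m["conf"],2),m["box"],len(q),"ztop",round(zt),"med",np.median(s,0).round(1),"rect",np.round(r[0],1),np.round(r[1],1),round(r[2],1))
print(manip.observe()["clock"])
E
```

```text
0.0 [-3.08881338e+00 -5.61789640e-01  5.03734745e-04] 88.37460836360539
top [366.52908834 -39.73914814 926.51159234] [ 0.16326927  0.0103682  -0.98652706]
box 0.88 [268.2, 146.7, 337.7, 217.4] 3439 ztop 70 med [574.8 -12.2  71. ] rect [572.3   7.2] [ 61.2 110.8] 10.6
tab_fin 0.8 [301.7, 166.5, 323.1, 188.0] 308 ztop 88 med [576.2 -19.4  88.8] rect [577.1 -19.1] [26.   9.5] 9.7
note_pad 0.68 [185.4, 196.5, 221.4, 228.3] 897 ztop 21 med [506.7 266.3  19.5] rect [506.8 266.6] [76.8 74.7] 81.3
round_tin 0.63 [419.2, 217.5, 443.1, 238.5] 502 ztop 25 med [ 444.4 -312.8   23.5] rect [ 444.9 -312.4] [58.6 62.1] 56.9
mug 0.88 [379.5, 143.1, 430.3, 181.3] 1285 ztop 100 med [ 608.1 -235.4  100.9] rect [ 610.  -235.3] [77.6 78.8] 14.6
mouse 0.86 [437.7, 156.0, 460.9, 197.0] 874 ztop 42 med [ 572.2 -365.5   39.7] rect [ 574.5 -366.5] [43.7 90.9] 83.6
side [577.88679581 863.89122762 468.01124068] [-0.05665596 -0.91493881 -0.39959615]
box 0.65 [265.4, 191.4, 334.3, 251.5] 3204 ztop 68 med [574.5  -5.4  70.3] rect [571.5  10.2] [ 60.5 111.1] 10.6
tab_fin 0.64 [288.9, 196.4, 303.9, 207.1] 217 ztop 86 med [576.6 -14.2  85.4] rect [576.6 -14.8] [23.9  7.9] 6.8
note_pad 0.86 [314.9, 279.1, 357.0, 314.5] 1405 ztop 20 med [506.3 274.1  19.3] rect [506.8 268.4] [77.9 72.9] 82.1
note_pad 0.73 [327.3, 173.1, 349.3, 183.1] 227 ztop 23 med [ 446.6 -301.8   22.5] rect [ 445.8 -304.6] [58.2 61.2] 68.7
round_tin 0.61 [331.4, 170.5, 348.7, 185.9] 249 ztop 23 med [ 444.4 -304.2   22.5] rect [ 445.3 -306.6] [63.2 59.2] 88.1
mug 0.92 [268.8, 154.4, 294.8, 197.9] 1077 ztop 97 med [ 610.9 -221.1   97. ] rect [ 610.9 -232.1] [77.2 77.8] 13.9
mouse 0.49 [293.7, 162.0, 315.3, 175.2] 235 ztop 40 med [ 556.6 -353.3   39. ] rect [ 568.5 -302.9] [150.4  34.9] 73.7
0.8
```

```bash
python3 - <<'E'
import cv2
a=cv2.imread("pics/top0.png")[110:290,150:490]
cv2.imwrite("pics/top0c.png",cv2.resize(a,None,fx=2.3,fy=2.3))
E
python3 - <<'E'
from h import *
p=manip.grab_frame("top");X=cloud(p);ok=p["range_z"]>0
m=manip.masks_of(p,"box")[0]["mask"]&ok
q=X[m];  
for lo,hi in((45,58),(67,74),(45,95)):
    s=q[(q[:,2]>lo)&(q[:,2]<hi)]; r=cv2.minAreaRect(s[:,:2].astype(np.float32)); print(lo,len(s),np.round(r[0],1),np.round(r[1],1),r[2])
E
```

```text
45 2602 [569.5   8.3] [148.1 140.2] 10.287534713745117
67 466 [572.5   7.1] [ 60.5 110.8] 10.486627578735352
45 3247 [569.5   8.3] [148.1 140.2] 10.287534713745117
```

View pics/top0c.png

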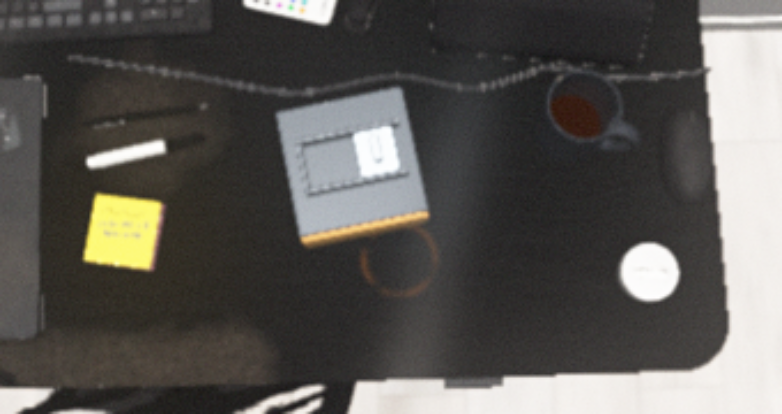

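The picture shows the box at about (350,165) in the crop, turned about 10.4°. The tab fin is at (377,150), the pad at (124,232) and the tin at (650,272), all in line with the networks' positions. Next I'll slide the tab.

```bash
cat >> h.py <<'E'
YAW=np.radians(10.4); C=np.array([572.7,7.6])
ex=np.array([np.cos(YAW),np.sin(YAW)]); ey=np.array([-ex[1],ex[0]])
def W(x,y,z): return np.r_[C+x*ex+y*ey,z]
def best(yaw,pos):
    c=[]
    for k in(0,np.pi):
        j=manip.ik(pos,down(yaw+k))
        if j is not None:c.append((abs(j[5]),yaw+k))
    return down(min(c)[1])
def st(s=""):
    o=manip.observe();print(s,round(o["clock"],2),o["eef_pos"].round(1) if hasattr(o["eef_pos"],'round') else o["eef_pos"],np.round(o["ft_force"],1),round(o["finger_gap"],1),np.round(o["joints"],2))
E
python3 - <<'E'
from h import *
f=np.array([576.8,-18.0]); y0=(f-C)@ey; print("tab est",y0+30)
r=best(YAW,np.r_[f,150])
manip.move_to(np.r_[f,140],r); st()
print(manip.servo_line(np.r_[f,88],speed=120,until_force=8)); st()
manip.grasp(); st("grasp")
print(manip.servo_line(np.r_[f+(20-y0)*ey,88],speed=50,until_force=15)); st("slid")
manip.release()
manip.servo_line(np.r_[f+(20-y0)*ey,135],speed=150); st()
p=manip.grab_frame("top"); X=cloud(p)
for m in manip.masks_of(p,"tab_fin")[:1]:
    q=X[m["mask"]&(p["range_z"]>0)];print(m["conf"],m["box"],np.median(q[q[:,2]>80],0))
save(p,"top1.png"); cv2.imwrite("pics/top1c.png",cv2.resize(cv2.cvtColor(p["color"],4)[110:290,200:440],None,fx=3,fy=3))
E
```

```text
tab est 4.08044185165004
 3.42 [577.1 -18.8 140.2] [-0.1 -0.1  0.5] 88.3 [-0.08  0.18  1.93 -0.    1.04  1.31]
False
 4.0 [576.9 -18.2  87.9] [0.7 0.1 0. ] 88.2 [-0.07  0.24  1.96 -0.    0.94  1.31]
grasp 5.17 [576.8 -18.1  88. ] [-0.1 -0.7  0.8] 8.6 [-0.07  0.24  1.96 -0.    0.94  1.31]
False
slid 6.24 [568.5  27.5  88. ] [ 0.3  1.9 -2. ] 8.7 [0.   0.22 1.98 0.   0.94 1.39]
 7.93 [568.8  27.2 135.4] [-0.5 -0.  -0.2] 88.1 [ 0.    0.17  1.95 -0.    1.02  1.39]
0.44 [285.6, 178.8, 295.2, 181.6] [562.35362427  26.11373969  89.21919328]
```

View pics/top1c.png

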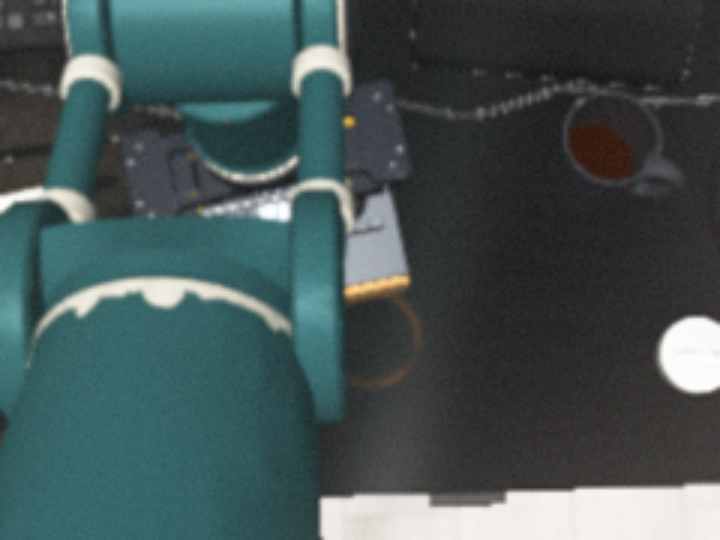

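Run:
```python
from h import *
manip.grasp()
b=W(0,-30,0); r=best(YAW,b+[0,0,120])
manip.servo_line(b+[0,0,110],rotation=r,speed=150); st()
print(manip.servo_line(b+[0,0,70],speed=40,until_force=15)); st("pressed")
manip.hold(0.3)
manip.servo_line(b+[0,0,130],speed=200)
manip.release()
manip.move_to([330,-420,250],best(YAW-.9,[330,-420,250])); st()
for n in("top","side"):
    p=manip.grab_frame(n); X=cloud(p); save(p,n+"2.png")
    cr=(slice(130,290),slice(170,440)) if n=="top" else (slice(150,330),slice(220,460))
    cv2.imwrite(f"pics/{n}2c.png",cv2.resize(cv2.cvtColor(p["color"],4)[cr],None,fx=2.9,fy=2.9))
    for t in["usb_stick","drawer","tab_fin","note_pad"]:
        for m in manip.masks_of(p,t)[:2]:
            q=X[m["mask"]&(p["range_z"]>0)]
            if len(q)<5: continue
            rr=cv2.minAreaRect(q[:,:2].astype(np.float32))
            print(n,t,round(m["conf"],2),m["box"],len(q),np.median(q,0).round(1),np.percentile(q[:,2],[5,95]).round(),np.round(rr[0],1),np.round(rr[1],1),round(rr[2],1),"boxframe",np.round([(rr[0]-C)@ex,(rr[0]-C)@ey],1))
st()
```

```text
9.86 [577.9 -22.1 109.8] [-0.1 -0.2  0.3] 0.3 [-0.08  0.21  1.95  0.    0.98  1.31]
False
pressed 11.01 [577.7 -21.8  70.5] [-4.2  0.8  5.5] 0.7 [-0.08  0.26  1.97  0.    0.91  1.31]
 14.85 [ 330.6 -419.3  249.6] [-0.7 -0.1 -0.2] 88.2 [-0.95 -0.    1.91  0.    1.24  1.34]
top drawer 0.92 [283.6, 203.2, 344.8, 257.6] 2148 [450.8 -13.3  11.3] [ 8. 49.] [453.9 -11.5] [113.2 138.1] 10.7 boxframe [-120.3    2.6]
top drawer 0.63 [307.6, 170.4, 320.2, 185.2] 140 [576.4 -19.9  63.8] [56. 67.] [576.7 -19.7] [32.3 29.3] 89.8 boxframe [ -1.  -27.6]
top tab_fin 0.61 [285.5, 170.0, 302.8, 190.3] 291 [566.5  27.1  70.5] [68. 90.] [567.6  27.5] [46.9 39.1] 2.3 boxframe [-1.4 20.5]
top note_pad 0.72 [285.2, 203.6, 344.6, 256.8] 2051 [450.4 -12.1  11.3] [ 8. 49.] [454.4 -13.1] [112.1 131.1] 10.0 boxframe [-120.1    1. ]
top note_pad 0.69 [189.5, 194.8, 221.8, 225.3] 863 [507.2 263.8  19.3] [15. 22.] [508.2 270.2] [85.5 73.2] 81.0 boxframe [-16.1 269.9]
side drawer 0.6 [329.2, 196.9, 380.4, 241.5] 1360 [431.  -13.2  15.6] [ 9. 48.] [430.3 -43.7] [218.4 128.8] 87.8 boxframe [-149.3  -24.7]
side tab_fin 0.82 [291.1, 205.2, 309.8, 212.8] 234 [568.2  33.6  70.3] [68. 88.] [570.9  12.7] [47.8 78.4] 8.1 boxframe [-0.8  5.3]
side note_pad 0.92 [313.9, 277.8, 357.5, 319.0] 1443 [508.7 282.5  19.1] [ 5. 21.] [506.3 254.3] [107.3  75.7] 81.9 boxframe [-20.8 254.7]
side note_pad 0.55 [269.8, 155.8, 298.6, 197.9] 1086 [ 609.6 -202.8   64.2] [  9. 100.] [  603.6 -1315.4] [2254.5   76.5] 89.6 boxframe [ -208.4 -1306.8]
 15.35 [ 330.1 -419.9  250. ] [ 1.4 -0.9 -0.4] 88.1 [-0.95 -0.    1.91 -0.    1.24  1.34]
```

View pics/top2c.png

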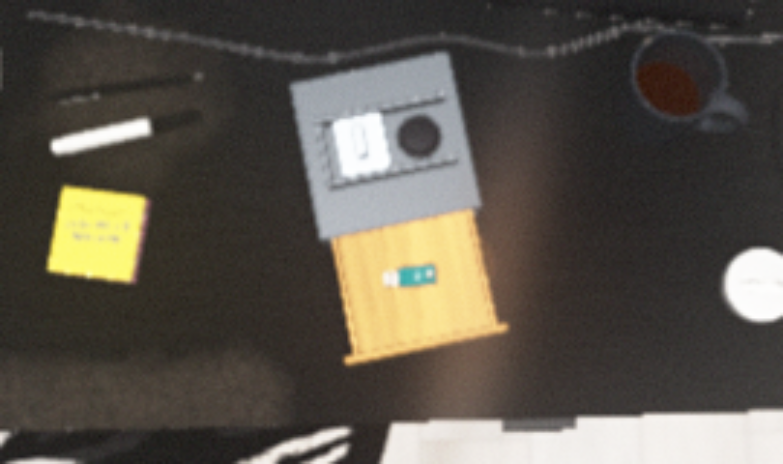

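The drawer is out. The button at (418,136) is exposed and the tab is aside. The stick lies at about (410,275) with its long side roughly along world y. I'll measure it from its teal colour and from height above the floor.

Run:
```python
from h import *
p=manip.grab_frame("top"); X=cloud(p)
B=np.stack([(X[...,:2]-C)@ex,(X[...,:2]-C)@ey],-1)
print(p["camera_matrix"][0,0])
reg=(B[...,0]>-168)&(B[...,0]<-72)&(abs(B[...,1])<52)&(X[...,2]<40)
k=reg&(X[...,2]>14.5)
hsv=cv2.cvtColor(p["color"],cv2.COLOR_RGB2HSV); teal=reg&(hsv[...,0]>70)&(hsv[...,0]<110)&(hsv[...,1]>60)
white=reg&(hsv[...,1]<45)&(hsv[...,2]>120)
for nm,m in(("height",k),("teal",teal),("white",white),("both",teal|white)):
    n,l,s,_=cv2.connectedComponentsWithStats(m.astype(np.uint8)); 
    if n<2: continue
    m=l==1+np.argmax(s[1:,4]); q=B[m]; r=cv2.minAreaRect(q.astype(np.float32))
    print(nm,m.sum(),np.round(r[0],1),np.round(r[1],1),round(r[2],1),"mean",q.mean(0).round(1),"z",np.median(X[m][:,2]))
# walls: profile of heights
for x in range(-190,-60,4):
    s=(abs(B[...,0]-x)<2)&(abs(B[...,1])<45); print(x,int(np.percentile(X[s][:,2],90)) if s.any() else None,end="; ")
print()
for y in range(-72,72,4):
    s=(abs(B[...,1]-y)<2)&(B[...,0]>-150)&(B[...,0]<-90); print(y,int(np.percentile(X[s][:,2],90)) if s.any() else None,end="; ")
c=p["color"][195:265,275:350]; cv2.imwrite("pics/z3.png",cv2.resize(cv2.cvtColor(c,4),None,fx=8,fy=8,interpolation=cv2.INTER_CUBIC))
```

```text
361.8455365602729
height 121 [-111.9    3.6] [45.7 17.6] 85.3 mean [-112.3    2.4] z 18.453001606467296
teal 58 [-113.2   -3.1] [27.8 13.2] 78.1 mean [-113.1   -1.1] z 19.13926905428832
white 27 [-110.2   18.2] [15.3 15.1] 78.2 mean [-111.2   18.7] z 16.732109959695322
both 99 [-112.6    4.6] [43.2 16.2] 85.3 mean [-113.    3.] z 18.710173505137163
-190 3; -186 3; -182 3; -178 3; -174 51; -170 51; -166 12; -162 12; -158 12; -154 14; -150 12; -146 12; -142 12; -138 12; -134 12; -130 12; -126 12; -122 16; -118 20; -114 19; -110 20; -106 19; -102 13; -98 13; -94 13; -90 13; -86 13; -82 12; -78 12; -74 12; -70 53; -66 54; -62 55; 
-72 3; -68 3; -64 3; -60 29; -56 28; -52 13; -48 12; -44 13; -40 13; -36 13; -32 12; -28 13; -24 12; -20 13; -16 19; -12 19; -8 19; -4 19; 0 20; 4 19; 8 19; 12 18; 16 17; 20 16; 24 16; 28 12; 32 12; 36 12; 40 12; 44 13; 48 12; 52 12; 56 13; 60 29; 64 29; 68 3;
```

View pics/z3.png

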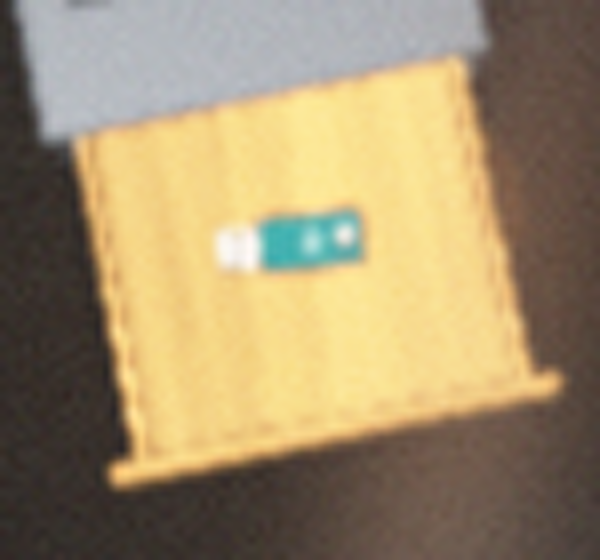

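The open fingers measure 123 mm over their backs, so they only fit the drawer diagonally. I'll first nudge the stick's +y end towards the box with closed fingers, turning it towards the diagonal.

```bash
cat >> h.py <<'E'
TH=np.radians(37)
def findstick(p):
    X=cloud(p); B=np.stack([(X[...,:2]-C)@ex,(X[...,:2]-C)@ey],-1)
    k=(B[...,0]>-165)&(B[...,0]<-74)&(B[...,1]>-52)&(B[...,1]<55)&(X[...,2]<40)&(X[...,2]>14.5)
    n,l,s,_=cv2.connectedComponentsWithStats(k.astype(np.uint8)); m=l==1+np.argmax(s[1:,4])
    q=B[m]; r=cv2.minAreaRect(q.astype(np.float32)); e=np.linalg.eigh(np.cov(q.T))[1][:,1]
    print("stick",m.sum(),np.round(r[0],1),np.round(r[1],1),round(r[2],1),"pca",np.degrees(np.arctan2(e[1],e[0]))%180)
E
python3 - <<'E'
from h import *
a=W(-144,29,70); r=best(YAW+TH,a)
manip.grasp()
manip.move_to(a,r); st()
print(manip.servo_line(W(-144,29,27),speed=80,until_force=10)); st()
print(manip.servo_line(W(-118,29,27),speed=50,until_force=12)); st()
manip.servo_line(W(-122,29,80),speed=150)
manip.release()
manip.move_to([330,-330,220],r); st()
p=manip.grab_frame("top"); findstick(p); save(p,"top4.png")
cv2.imwrite("pics/z4.png",cv2.resize(cv2.cvtColor(p["color"],4)[165:265,245:350],None,fx=5,fy=5))
E
```

```text
18.43 [426.7   9.5  70.6] [-0.1 -0.1 -0.9] 0.4 [-0.04 -0.01  2.28 -0.    0.87  0.71]
False
 19.12 [426.  10.  27.] [-0.1 -0.   0.2] 0.5 [-0.03  0.07  2.31 -0.    0.77  0.71]
False
 19.78 [451.3  14.9  26.8] [ 0.4 -0.3 -0.1] 0.6 [-0.02  0.11  2.26 -0.    0.77  0.72]
 23.07 [ 330.1 -329.2  219.4] [-0.2 -0.6  0.2] 88.4 [-0.84 -0.11  2.07  0.    1.19 -0.09]
stick 119 [-106.8    2.7] [44.9 17.8] 59.2 pca 59.28974394515078
```

View pics/z4.png

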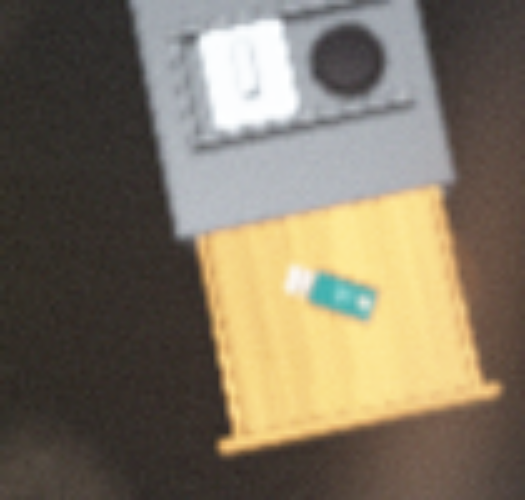

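The stick now lies at 59°, about 22° off the diagonal grasp, so the fingers can square it up as they close.

Run:
```python
from h import *
th=np.radians(35); a=W(-115.5,2,75); r=best(YAW+th,a)
manip.move_to(a,r); st()
hit=manip.servo_line(W(-115.5,2,25),speed=50,until_force=6); st("down %s"%hit)
if not hit:
    manip.grasp(); st("grasp")
    manip.servo_line(W(-115.5,2,85),speed=80); st("lift")
    p=manip.grab_frame("side"); save(p,"side5.png")
    cv2.imwrite("pics/z5.png",cv2.resize(cv2.cvtColor(p["color"],4)[130:270,280:430],None,fx=4,fy=4))
```

```text
24.51 [459.3 -11.7  75.5] [-0.7 -0.6  0.6] 87.7 [-0.08  0.04  2.22 -0.    0.88  0.7 ]
down False 25.66 [459.1 -11.3  25.3] [-0.2 -0.4  0.1] 88.2 [-0.08  0.13  2.24  0.    0.77  0.7 ]
grasp 26.73 [458.7 -11.3  25. ] [-0.3 -0.4  0.3] 17.2 [-0.08  0.13  2.24  0.    0.77  0.7 ]
lift 27.62 [458.3 -11.2  84.6] [-0.3  0.5 -0.5] 17.1 [-0.08  0.03  2.21 -0.    0.9   0.7 ]
```

View pics/z5.png

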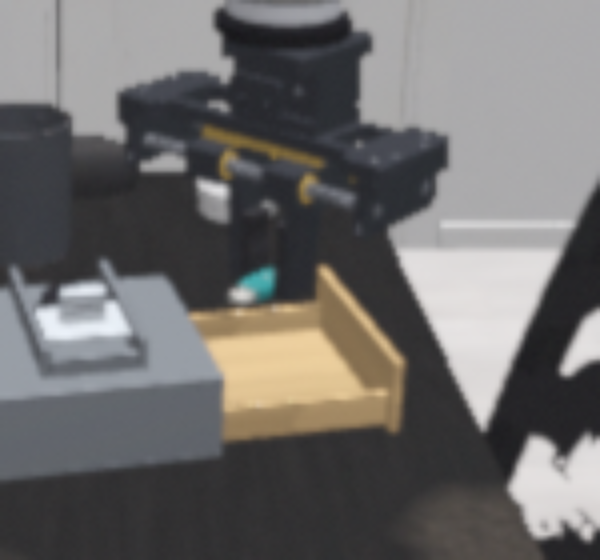

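The stick at (255,285) is gripped squarely, with a 17 mm gap, and its cap end points towards the box and the camera. Next I'll place it on the pad.

Run:
```python
from h import *
y=YAW+np.radians(35); v=np.array([np.cos(y),np.sin(y)])
t=np.array([507,267.])-7.5*v
o=manip.observe(); r=o["eef_rot"]
manip.servo_line(W(-115.5,2,120),speed=120)
manip.move_to(np.r_[t,90],r); st()
manip.servo_line(np.r_[t,45],speed=80)
print(manip.servo_line(np.r_[t,34.5],speed=20,until_force=2.5)); st("down")
manip.release()
manip.servo_line(np.r_[t,120],speed=100)
manip.move_to([400,-100,220],best(YAW,[400,-100,220])); st()
p=manip.grab_frame("top"); save(p,"top6.png"); X=cloud(p)
cv2.imwrite("pics/z6.png",cv2.resize(cv2.cvtColor(p["color"],4)[165:265,165:350],None,fx=4,fy=4))
for t in("usb_stick","note_pad","tab_fin"):
    for m in manip.masks_of(p,t)[:2]:
        q=X[m["mask"]&(p["range_z"]>0)]; rr=cv2.minAreaRect(q[:,:2].astype(np.float32)); print(t,round(m["conf"],2),m["box"],np.median(q,0).round(1),np.round(rr[0],1),np.round(rr[1],1))
d=(np.hypot(X[...,0]-507,X[...,1]-267)<45)&(X[...,2]>24.5)&(X[...,2]<60); q=X[d]; rr=cv2.minAreaRect(q[:,:2].astype(np.float32)); print(len(q),np.round(rr,1) if 0 else rr,np.percentile(q[:,2],[5,50,95]))
```

```text
29.19 [501.4 260.7  89.5] [-1.2 -1.1 -0.3] 17.4 [0.44 0.22 1.99 0.   0.94 1.21]
False
down 30.57 [501.7 261.6  34.4] [ 0.7 -0.5  0.7] 17.7 [0.44 0.29 2.02 0.   0.84 1.21]
 34.15 [400.2 -99.5 219.7] [ 0.1  0.8 -0. ] 88.5 [-0.3  -0.23  2.17  0.    1.2   1.08]
usb_stick 0.48 [194.6, 200.6, 211.1, 214.8] [507.9 267.5  27.4] [509.6 269.3] [47.  16.6]
113 ((513.6030883789062, 266.7549743652344), (52.28206253051758, 35.06459045410156), 57.381980895996094) [24.94708089 27.52926457 30.73851361]
```

View pics/z6.png

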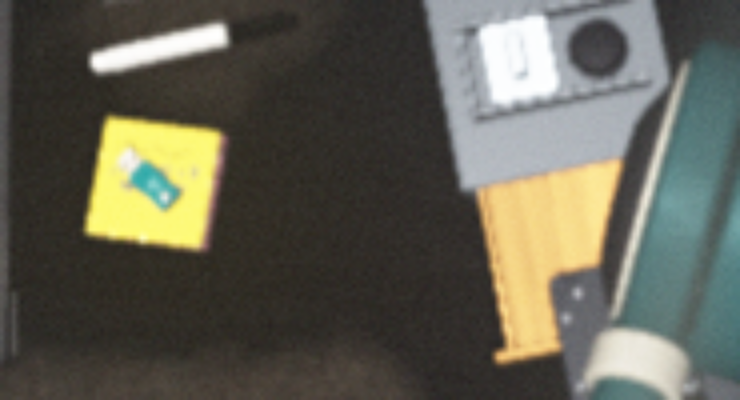

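The stick lies flat at (150,178), near the centre of the pad at about (155,183), within a few millimetres. The tab is still aside and the drawer is out, so I'm handing in.

```bash
python3 -c "
from h import *
print(manip.hand_in())"
```

```text
the job is handed in; nothing more can be done
None
```

I handed the job in at about 34 s of the 53 s allowed: by the last picture, the memory stick lies flat within about 5 mm of the note block's centre, the tab is aside and the drawer is out; the hand-in returned no verdict.

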